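Load the grey-scale standards on the scanning slide

TASK

Get the scanning slide ready for its reflectance check: put the four round reflectance standards into the four nests in order of shade, the white one in the nest next to the light blue reading gate, then light grey, dark grey, and the black one last, beside the drive motor. Each must lie flat in the bottom of its nest with its face up; set them down gently and do not drop them.

Things in the scene. Friction and masses are not known exactly. Their poses are not given: they have to be found in the camera images.
- std_white: loose reflectance standard: upright round puck, 40 mm diameter, 24 mm tall, 0.08 kg, in a blue metal holder, with a flat white face on top (34 mm across); starts face up. Origin: centre of its underside, z up. Grip it by its upper half: the lower 6 mm go into the nest. (The tall blue cabinet at the left, beyond x 0.53 and y 0.17 m, is solid to 0.34 m: draw the arm in when passing it)
- std_light: loose reflectance standard: upright round puck, 40 mm diameter, 24 mm tall, 0.08 kg, in a blue metal holder, with a flat light grey face on top (34 mm across); starts face up. Origin: centre of its underside, z up. Grip it by its upper half: the lower 6 mm go into the nest
- std_dark: loose reflectance standard: upright round puck, 40 mm diameter, 24 mm tall, 0.08 kg, in a blue metal holder, with a flat dark grey face on top (34 mm across); starts face up. Origin: centre of its underside, z up. Grip it by its upper half: the lower 6 mm go into the nest
- std_black: loose reflectance standard: upright round puck, 40 mm diameter, 24 mm tall, 0.08 kg, in a blue metal holder, with a flat black face on top (34 mm across); starts face up. Origin: centre of its underside, z up. Grip it by its upper half: the lower 6 mm go into the nest
- nest_a: one of four identical fixed dark grey nests, 62x62x10 mm, 66 mm apart in one row on the aluminium slide; which stands where changes. Origin: centre of its underside, 8 mm above the worktop; x across the row, y along it. Round well, open on top, bore 54 mm, 6 mm deep: rim 18 mm, well floor 12 mm above the worktop. Guide rails beside it reach 16 mm above the worktop
- nest_b: one of four identical fixed dark grey nests, 62x62x10 mm, 66 mm apart in one row on the aluminium slide; which stands where changes. Origin: centre of its underside, 8 mm above the worktop; x across the row, y along it. Round well, open on top, bore 54 mm, 6 mm deep: rim 18 mm, well floor 12 mm above the worktop. Guide rails beside it reach 16 mm above the worktop
- nest_c: one of four identical fixed dark grey nests, 62x62x10 mm, 66 mm apart in one row on the aluminium slide; which stands where changes. Origin: centre of its underside, 8 mm above the worktop; x across the row, y along it. Round well, open on top, bore 54 mm, 6 mm deep: rim 18 mm, well floor 12 mm above the worktop. Guide rails beside it reach 16 mm above the worktop
- nest_d: one of four identical fixed dark grey nests, 62x62x10 mm, 66 mm apart in one row on the aluminium slide; which stands where changes. Origin: centre of its underside, 8 mm above the worktop; x across the row, y along it. Round well, open on top, bore 54 mm, 6 mm deep: rim 18 mm, well floor 12 mm above the worktop. Guide rails beside it reach 16 mm above the worktop
- gate: fixed light blue reading gate, a bridge over one end of the slide (either end; a lower black and silver drive motor, 52 mm high, stands at the other), 138 mm across the row, 56 along it, 67 high. Origin: on the worktop under its centre; x across the row, y along it (either way). Nest centres lie 71, 137, 203 and 269 mm from it along the row
Not all that is in view belongs to the job. What is shaped like the std_dark but orange or pink is not meant.

How it is judged (in metres and radians):
At the end, for the whole second after the job is handed in: Counted from the gate: white, light grey, dark grey, black. Each stands on its well floor (underside 12 mm up, within 2.5 mm), within 11 mm of the nest centre along and across the row, face up within 0.08 rad of level, at rest and untouched (horizontal distance between std_white and gate between 0.06 and 0.082 m and x of std_white in the frame of gate between -0.011 and 0.011 m and height (world z) of std_white between 0.0095 and 0.0145 m and angle between each of std_white, std_light, std_dark, std_black's own z axis and vertical below 0.08 rad and linear speed of each of std_white, std_light, std_dark, std_black below 0.02 m/s and contact force between the fingers and std_white below 0.05 N and horizontal distance between std_light and gate between 0.126 and 0.148 m and x of std_light in the frame of gate between -0.011 and 0.011 m and height (world z) of std_light between 0.0095 and 0.0145 m and contact force between the fingers and std_light below 0.05 N and horizontal distance between std_dark and gate between 0.192 and 0.214 m and x of std_dark in the frame of gate between -0.011 and 0.011 m and height (world z) of std_dark between 0.0095 and 0.0145 m and contact force between the fingers and std_dark below 0.05 N and horizontal distance between std_black and gate between 0.258 and 0.28 m and x of std_black in the frame of gate between -0.011 and 0.011 m and height (world z) of std_black between 0.0095 and 0.0145 m and contact force between the fingers and std_black below 0.05 N).
It fails at once if the white standard is dropped or thrown: it moves freely, with no finger on it, faster than 0.6 m/s (a fall of about 20 mm) (contact force between the fingers and std_white below 0.01 N and linear speed of std_white above 0.6 m/s).
It fails at once if the light grey standard is dropped or thrown: it moves freely, with no finger on it, faster than 0.6 m/s (a fall of about 20 mm) (contact force between the fingers and std_light below 0.01 N and linear speed of std_light above 0.6 m/s).
It fails at once if the dark grey standard is dropped or thrown: it moves freely, with no finger on it, faster than 0.6 m/s (a fall of about 20 mm) (contact force between the fingers and std_dark below 0.01 N and linear speed of std_dark above 0.6 m/s).
It fails at once if the black standard is dropped or thrown: it moves freely, with no finger on it, faster than 0.6 m/s (a fall of about 20 mm) (contact force between the fingers and std_black below 0.01 N and linear speed of std_black above 0.6 m/s).
It also fails if it takes over 112 s, if anything falls off the work surface, if the arm or the gripper's body presses on something with over 40 N, if the wrist force passes 120 N, or if a joint passes its speed limit or range.

ROBOT

A 7-joint arm with a two-finger parallel gripper is mounted at the origin on a cart in front of the work surface, level with it; the furniture and walls round the work are solid. World frame = base frame: x ahead of the robot, y to its left, z up, the work surface at z = 0. Lengths are in m, angles in degrees, forces in N, time in s.
With the tool pointing down it reaches from about 0.35 to 0.775 m from the base axis. Payload 3.1 kg.
Tool frame: the origin (TCP) lies on the centre line of the jaws, within the pads' length; the fingertips stand 17 mm ahead of it and the grasp point (between the pads) lies 2 mm behind it (robot.tip_reach is the distance from the TCP to the fingertips, in m); z points along the fingers, y is the line along which they close (so a half turn about z gives the same grasp; the last joint's range is limited). The gripper opens to 85 mm and grips with 20 to 120 N. Pads are 22 mm wide; open, the fingers measure 114 mm over their backs; the gripper's body (76 mm by 85 mm) begins 54 mm behind the grasp point. The pads swing forward as they close: fully open they stand 13 mm farther back than shut.
Start: joints at [-78.822, 17.813, 0.802, 86.603, -0.252, 75.585, -1.558], TCP at [0.129, 0.535, 0.248] pointing down, gripper open.
Joint ranges: [-154.91, 154.91], [-16.99, 109.72], [-72.82, 74.43], [7.12, 147.25], [-82.49, 262.49], [11.32, 116.49], [-174.64, 174.64]. Speed limits (degrees/s): [159.86, 159.86, 180, 180, 180, 180, 180].

INTERFACE

Orientations are given as [roll, pitch, yaw] about the fixed x, y, z axes, in that order (R = Rz(yaw) Ry(pitch) Rx(roll)).
In Python, from station import robot, fingers, vision, workorder, recognise gives the robot as it stands. Calls block until the motion is done:
- robot.move_to(position, orientation): joint-space move of the TCP to a pose.
- robot.line_to(position, orientation=None, velocity=0.15, f_stop=None): straight line of the TCP; orientation=None keeps the orientation; velocity is the mean speed in m/s. With f_stop (N) it stops when the force on the tool has changed by that much, and returns True; else False.
- robot.move_j(angles): joint-space move.
- fingers.gripper_to(opening, force=None): opening from 0.0 (shut) to 1.0 (fully open); force is the grip in N (None keeps the last); returns when the fingers have stopped.
- robot.pause(seconds).
- robot.inverse_kinematics(position, orientation): joint angles nearest the present ones, or None.
- vision.grab_frame(name): name is "scene" or "top" or "wrist"; returns the picture (400x640x3 uint8, red, green, blue); there is no depth.
- vision.calibration(name): a dict with "mtx" (3x3 intrinsics, pixels), "k1" (the pictures are not rectified: a ray, as slopes to the right and down, at radius r is drawn at 1 + k1 r^2 times it, then the intrinsics apply), "extrinsics" (4x4, takes a point from world to camera coordinates); the wrist camera has in their place "T_tool_cam" (4x4, takes a point from camera to tool coordinates, whose origin is the TCP and whose axes are the flange's). Camera axes: x right, y up, looking along -z (the intrinsics and any distortion apply to the point x, -y, -z); pixel columns grow to the right and rows downward; lengths in m; the calibration is good to about 2 mm. A picture is of the moment at which its call begins: read the wrist's pose just before it. calibration takes no time and is no camera call.
A pose or a line that the arm cannot do raises robot.PlanningError and nothing moves.
- workorder.close_job(): hands the job in; it is judged then, once.
Trained networks look in the newest picture that a camera, given by its name, has taken for a name from the list of things; names that differ only in an ending like _2 or _b are one class to them, and where a whole thing is asked for, a point or a joint stands for the part that bears it (a point fixed in the world has none). Each returns a list of dicts, best first, with "p" (0 to 1); they miss things now and then, are a little off and sometimes report something else, mostly with a low value. They report only what shows in the picture. A call takes as long as a camera call. They do not tell look-alikes from the thing itself.
- recognise(label, camera): "rect" ([centre column, centre row, width, height] in pixels, round what is visible of it).
Readings, each from a call of its own:
- robot.current_time_s(): time.
- robot.current_joint_positions(): joint angles.
- robot.current_dq(): joint speeds.
- robot.current_joint_torque(): joint torques, N m.
- robot.current_tool_pos(): TCP position.
- robot.current_eef_rot(): TCP orientation.
- robot.current_contact_force(): force on the tool from outside, world axes, zero at the start.
- robot.current_torque(): the same for the moment, N m.
- robot.current_finger_gap(): opening from 0.0 (shut) to 1.0 (fully open).
- robot.current_gripper_force(): force on a finger pad.
Only numpy, scipy, OpenCV 4.12 (cv2) and the standard library are available. Lean on these libraries where they do the work, as an engineer would, in place of code of your own. Each camera call takes 0.05 s, during which the arm holds its last target. There are 200 camera calls.

## Working session

There is one attempt and no reset: what is moved stays moved. The work goes in short steps, each a Python script; the robot and the scene stay as the last script left them, time stands still between calls to the robot, and variables do not carry over. Pictures are saved under pics/ and viewed, at most 14 in all, crops included, and the job is handed in when it is done.

```bash
mkdir -p pics; ls
cat > h.py <<'E'
import numpy as np, cv2
from station import robot, fingers, vision, workorder, recognise
def save(n,im): cv2.imwrite('pics/'+n+'.png',cv2.cvtColor(im,cv2.COLOR_RGB2BGR))
def w2c(cam,tool=None):
    c=vision.calibration(cam)
    if 'extrinsics' in c: return c,np.array(c['extrinsics'])
    from scipy.spatial.transform import Rotation as R
    T=np.eye(4);T[:3,:3]=R.from_euler('xyz',tool[1],degrees=True).as_matrix();T[:3,3]=tool[0]
    return c,np.linalg.inv(T@np.array(c['T_tool_cam']))
def pose(): return robot.current_tool_pos(),robot.current_eef_rot()
def proj(cam,P,tool=None):
    c,E=w2c(cam,tool);q=E@np.append(P,1);s=np.array([q[0],-q[1]])/-q[2]
    s=s*(1+c['k1']*(s@s));return (np.array(c['mtx'])@np.append(s,1))[:2]
def back(cam,px,z,tool=None):
    c,E=w2c(cam,tool);d=np.linalg.inv(np.array(c['mtx']))@[px[0],px[1],1];d=d[:2]
    s=d.copy()
    for _ in range(20): s=d/(1+c['k1']*(s@s))
    M=np.linalg.inv(E);r=M[:3,:3]@[s[0],-s[1],-1];o=M[:3,3]
    return o+r*(z-o[2])/r[2]
E
python3 - <<'E'
from h import *
for c in('scene','top'):
    im=vision.grab_frame(c);save(c+'0',im)
    for l in('std_white','std_light','std_dark','std_black','nest_a','gate'):
        for d in recognise(l,c):
            r=d['rect'];z={'s':.024,'n':.018,'g':.067}[l[0]]
            print(c,l,round(d['p'],2),np.round(r),np.round(back(c,r[:2],z),3),im[int(r[1]),int(r[0])])
print(robot.current_time_s(),robot.current_tool_pos(),robot.current_eef_rot())
E
```

```text
pics
scene std_white 0.47 [258. 193.  20.  14.] [0.449 0.033 0.024] [149 154 176]
scene std_light 0.55 [329. 260.  20.  22.] [ 0.444 -0.233  0.024] [135 129 124]
scene std_dark 0.65 [300. 161.  13.  22.] [0.614 0.078 0.024] [229 139  64]
scene std_dark 0.61 [300. 238.  20.  18.] [ 0.436 -0.149  0.024] [31 31 41]
scene std_dark 0.57 [231. 170.  14.  17.] [0.449 0.158 0.024] [ 62  72 103]
scene std_dark 0.54 [274. 170.  14.  15.] [0.536 0.086 0.024] [198 125 145]
scene std_black 0.9 [302. 238.  21.  19.] [ 0.439 -0.15   0.024] [32 33 47]
scene nest_a 0.87 [380. 218.  35.  28.] [ 0.621 -0.209  0.018] [107 106 108]
scene nest_a 0.78 [340. 193.  35.  20.] [ 0.611 -0.083  0.018] [109 106 108]
scene nest_a 0.75 [357. 206.  40.  23.] [ 0.61  -0.146  0.018] [107 106 107]
scene nest_a 0.72 [403. 235.  39.  29.] [ 0.62  -0.277  0.018] [107 106 109]
scene gate 0.69 [432. 244.  54.  66.] [ 0.601 -0.354  0.067] [127 160 195]
top std_white 0.68 [263. 258.  19.  20.] [0.448 0.051 0.024] [252 253 254]
top std_light 0.78 [391. 260.  23.  18.] [ 0.445 -0.219  0.024] [161 157 146]
top std_dark 0.81 [245. 177.  20.  20.] [0.621 0.095 0.024] [252 189  69]
top std_dark 0.73 [206. 253.  27.  17.] [0.457 0.175 0.024] [132 128 120]
top std_dark 0.54 [239. 213.  18.  19.] [0.542 0.105 0.024] [252 211 231]
top std_black 0.8 [350. 263.  20.  19.] [ 0.439 -0.132  0.024] [47 46 44]
top nest_a 0.9 [323. 188.  32.  29.] [ 0.6   -0.073  0.018] [156 154 151]
top nest_a 0.84 [384. 183.  28.  32.] [ 0.611 -0.207  0.018] [132 131 129]
top nest_a 0.78 [350. 184.  27.  34.] [ 0.609 -0.134  0.018] [145 144 142]
top gate 0.86 [450. 170.  43.  70.] [ 0.63  -0.334  0.067] [251 251 247]
0.7 [0.12899476 0.5346683  0.24831189] [1.79999516e+02 1.17906389e-03 1.66439242e+02]
```

Run:
```python
import cv2,numpy as np
a=cv2.imread('pics/top0.png')[110:310,150:550];b=cv2.imread('pics/scene0.png')[100:300,180:520]
cv2.imwrite('pics/t1.png',cv2.resize(a,None,fx=2,fy=2,interpolation=3));cv2.imwrite('pics/s1.png',cv2.resize(b,None,fx=2.3,fy=2.3,interpolation=3))
```

```text
(no output)
```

View pics/t1.png

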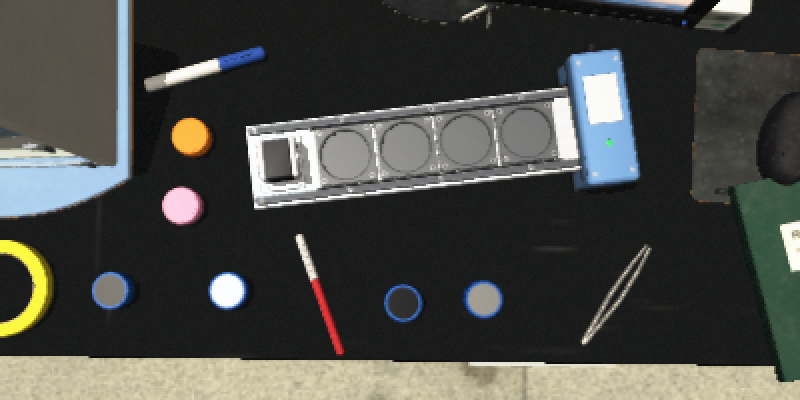

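View pics/s1.png

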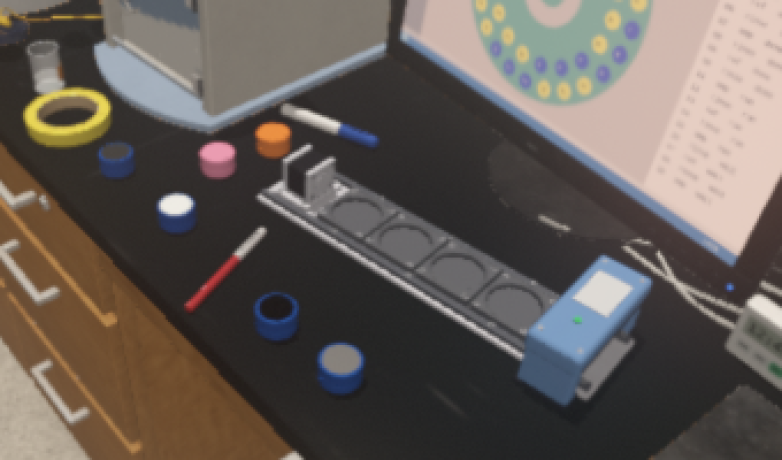

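Run:
```python
from h import *
c=vision.calibration('wrist');print({k:np.round(v,3) for k,v in c.items()},robot.tip_reach)
for p,y in [((.46,.1,.3),90),((.46,-.17,.25),90),((.58,-.18,.25),90),((.457,.175,.03),90),((.457,.175,.03),180),((.457,.175,.03),0)]:
    print(p,y,robot.inverse_kinematics(list(p),[180,0,y]))
```

```text
{'mtx': array([[325.255,   0.   , 322.494],
       [  0.   , 325.255, 201.29 ],
       [  0.   ,   0.   ,   1.   ]]), 'k1': np.float64(-0.059), 'T_tool_cam': array([[ 0.001,  0.952,  0.305,  0.08 ],
       [ 1.   , -0.001, -0.   , -0.001],
       [-0.   ,  0.305, -0.952, -0.126],
       [ 0.   ,  0.   ,  0.   ,  1.   ]])} 0.017
(0.46, 0.1, 0.3) 90 [-50.33935008   7.79622223  41.0447104   93.89779489  -5.18552428
  80.24596063  -8.67710266]
(0.46, -0.17, 0.25) 90 [-12.50331598  11.961707    36.83492108  96.47126207  -7.42564814
  74.03304484  25.78327983]
(0.58, -0.18, 0.25) 90 [-20.6512395   34.43758197  60.75719118  78.25281499 -29.7392736
  84.11345888  38.53205798]
(0.457, 0.175, 0.03) 90 [-46.47261867  27.21003139  30.0860398  112.10040515 -18.75326125
  45.47862793  -5.82258345]
(0.457, 0.175, 0.03) 180 [-39.14013231  25.80224099  20.49846616 111.83338442 -12.56087926
  44.49668427  78.49253905]
(0.457, 0.175, 0.03) 0 [-51.49438853  28.68161235  36.88341956 112.27430643 -23.37900513
  46.54592498 -91.57890656]
```

```bash
cat >> h.py <<'E'
def look(n,view=True):
    t=pose();im=vision.grab_frame('wrist');save(n,im);return t,im
E
python3 - <<'E'
from h import *
robot.line_to([.10,.415,.30],velocity=.2)
q=robot.current_joint_positions();q=list(q);q[0]=5.;robot.move_j(q);print(q,pose())
def run(n):
    t,im=look(n)
    for l in('std_white','std_light','std_dark','std_black','nest_a','gate'):
        for d in recognise(l,'wrist'):
            r=d['rect'];z={'s':.024,'n':.018,'g':.067}[l[0]]
            print(n,l,round(d['p'],2),np.round(r),np.round(back('wrist',r[:2],z,t),3),im[int(r[1]),int(r[0])])
robot.move_to([.46,.02,.34],[180,0,90]);run('w1')
robot.move_to([.55,-.17,.34],[180,0,90]);run('w2')
print(robot.current_joint_positions(),robot.current_time_s())
cv2.imwrite('pics/w12.png',np.vstack([cv2.resize(cv2.imread(f'pics/w{i}.png'),(480,300)) for i in(1,2)]))
E
```

```text
[5.0, np.float64(1.9054544048710782), np.float64(0.1814797263633986), np.float64(98.43192106741219), np.float64(-0.004030592581534379), np.float64(79.63059327340534), np.float64(-2.297731815108528)] (array([ 0.42396134, -0.05419082,  0.29968138]), array([ 1.79981097e+02, -3.03621356e-02,  8.26703060e+01]))
w1 std_white 0.77 [318. 134.  32.  31.] [0.453 0.053 0.024] [239 242 244]
w1 std_light 0.92 [314. 304.  25.  34.] [ 0.446 -0.214  0.024] [135 128 120]
w1 std_dark 0.88 [443. 103.  38.  36.] [0.618 0.096 0.024] [240 156   7]
w1 std_dark 0.7 [317.  35.  31.  34.] [0.451 0.175 0.024] [135 130 123]
w1 std_dark 0.67 [421. 260.  40.  39.] [ 0.609 -0.135  0.024] [89 85 88]
w1 std_dark 0.65 [388.  97.  31.  34.] [0.544 0.101 0.024] [240 175 196]
w1 std_black 0.96 [309. 256.  28.  34.] [ 0.439 -0.128  0.024] [0 2 0]
w1 nest_a 0.84 [417. 330.  32.  33.] [ 0.619 -0.271  0.018] [113 109 110]
w1 nest_a 0.66 [420. 259.  40.  42.] [ 0.61  -0.136  0.018] [112 109 112]
w1 nest_a 0.56 [410. 295.  24.  35.] [ 0.601 -0.201  0.018] [112 110 110]
w1 nest_a 0.56 [417. 218.  43.  47.] [ 0.599 -0.068  0.018] [112 110 110]
w1 gate 0.64 [398. 363.  29.  35.] [ 0.579 -0.292  0.067] [46 46 50]
w2 std_white 0.24 [255. 194.  29.  34.] [ 0.452 -0.22   0.024] [151 144 136]
w2 std_light 0.56 [252. 193.  30.  33.] [ 0.448 -0.219  0.024] [153 146 138]
w2 std_dark 0.48 [369. 134.  49.  49.] [ 0.611 -0.136  0.024] [146 143 143]
w2 std_black 0.56 [245. 130.  32.  34.] [ 0.445 -0.131  0.024] [28 24 28]
w2 nest_a 0.74 [367. 134.  48.  48.] [ 0.608 -0.135  0.018] [147 142 142]
w2 nest_a 0.72 [372. 181.  48.  46.] [ 0.619 -0.202  0.018] [133 129 128]
w2 nest_a 0.67 [362.  83.  48.  55.] [ 0.6   -0.07   0.018] [170 166 164]
w2 nest_a 0.64 [375. 225.  44.  41.] [ 0.627 -0.269  0.018] [126 124 124]
w2 gate 0.74 [379. 272.  92.  63.] [ 0.627 -0.319  0.067] [142 180 217]
[11.72661979 19.31710474  5.29133206 71.85790263 -1.77346062 88.87446122
 16.86379   ] 5.575
```

View pics/w12.png

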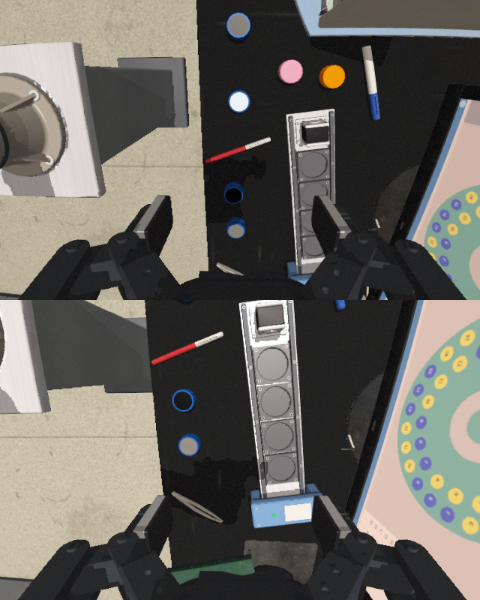

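Run:
```python
from h import *
Y=97.7
tiles=[]
def view(n,x,y,z,labs):
    robot.move_to([x,y,z],[180,0,Y if x>.5 else 90]);t,im=look(n)
    for l in labs:
        for d in recognise(l,'wrist'):
            r=d['rect'];zz={'s':.024,'n':.018,'g':.067}[l[0]]
            a,b=int(r[1]),int(r[0]);print(n,l,round(d['p'],2),np.round(r),np.round(back('wrist',r[:2],zz,t),4),np.median(im[a-6:a+7,b-6:b+7].reshape(-1,3),0))
    tiles.append(cv2.resize(im[:,:,::-1],(380,238)))
view('n1',.61,-.20,.25,['nest_a','gate'])
view('n2',.605,-.13,.25,['nest_a'])
view('p_r',.446,-.217,.2,['std_light','std_dark'])
view('p_b',.441,-.131,.2,['std_black'])
view('p_w',.452,.053,.2,['std_white'])
robot.move_to([.44,.12,.2],[180,0,90])
view('p_l',.452,.175,.2,['std_light','std_dark'])
cv2.imwrite('pics/v.png',np.vstack([np.hstack(tiles[:2]),np.hstack([tiles[2],tiles[5]])]))
print(robot.current_time_s())
```

```text
n1 nest_a 0.96 [331. 175.  59.  55.] [ 0.618  -0.2031  0.018 ] [149. 146. 146.]
n1 nest_a 0.95 [333. 231.  54.  52.] [ 0.6298 -0.2712  0.018 ] [80. 79. 80.]
n1 nest_a 0.88 [334. 114.  61.  62.] [ 0.6112 -0.1376  0.018 ] [173. 169. 167.]
n1 nest_a 0.63 [332.  48.  59.  67.] [ 0.6007 -0.0725  0.018 ] [198. 194. 191.]
n2 nest_a 0.91 [327. 178.  56.  57.] [ 0.6114 -0.1356  0.018 ] [147. 144. 143.]
n2 nest_a 0.87 [324. 281.  55.  44.] [ 0.6265 -0.2685  0.018 ] [136. 134. 134.]
n2 nest_a 0.74 [325. 230.  58.  48.] [ 0.618  -0.1992  0.018 ] [80. 78. 79.]
n2 nest_a 0.59 [326. 120.  58.  59.] [ 0.6005 -0.0722  0.018 ] [168. 165. 163.]
p_r std_light 0.86 [324. 186.  47.  47.] [ 0.4481 -0.2204  0.024 ] [171. 164. 155.]
p_r std_light 0.42 [496. 167.  73.  69.] [ 0.6129 -0.2011  0.024 ] [139. 136. 136.]
p_b std_black 0.67 [323. 185.  48.  43.] [ 0.4413 -0.1308  0.024 ] [19. 19. 19.]
p_w std_white 0.62 [327. 181.  44.  44.] [0.4549 0.0523 0.024 ] [241. 244. 240.]
p_l std_dark 0.89 [413. 244.  39.  44.] [0.5431 0.1094 0.024 ] [242. 162. 185.]
p_l std_dark 0.83 [479. 250.  50.  45.] [0.6133 0.1027 0.024 ] [242. 148.   0.]
p_l std_dark 0.66 [324. 176.  42.  44.] [0.4522 0.1803 0.024 ] [79. 75. 70.]
9.925
```

View pics/v.png

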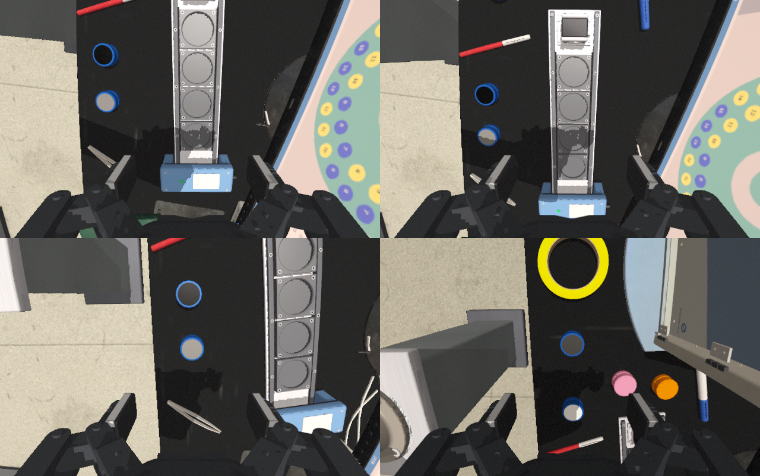

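```bash
cat >> h.py <<'E'
N=np.array([[.6278,-.2696],[.6182,-.2018],[.6105,-.1360],[.6004,-.0719]])
u=(N[0]-N[3])/np.linalg.norm(N[0]-N[3]);NEST=[N.mean(0)+u*.066*(1.5-i) for i in range(4)]
YN=90+np.degrees(np.arctan2(u[0],-u[1]))
O=[180,0,90];ON=[180,0,YN]
def pick(x,y,z=.024):
    fingers.gripper_to(.8)
    robot.line_to([x,y,.08],O,.25);s=robot.line_to([x,y,z],O,.1,f_stop=8)
    fingers.gripper_to(0.,40);g=robot.current_finger_gap()
    print('pick',s,'gap',round(g*85,1),'F',np.round(robot.current_gripper_force(),1),'z',round(pose()[0][2],4))
    robot.line_to([x,y,.15],O,.2);print('held',round(robot.current_finger_gap()*85,1),robot.current_time_s())
def place(i):
    x,y=NEST[i]
    robot.move_to([x,y,.15],ON);robot.line_to([x,y,.055],ON,.15)
    s=robot.line_to([x,y,.033],ON,.03,f_stop=4)
    print('touch',s,'z',pose()[0],np.round(robot.current_contact_force(),1))
    fingers.gripper_to(.72);robot.line_to([x,y,.15],ON,.15);print(robot.current_time_s())
E
python3 - <<'E'
from h import *
print(np.round(NEST,4),YN)
pick(.452,.178)
robot.line_to([.44,.05,.17],O,.25)
place(2)
robot.move_to([NEST[2][0],NEST[2][1],.25],ON);look('c1')
E
```

```text
[[ 0.6278 -0.2679]
 [ 0.6188 -0.2025]
 [ 0.6097 -0.1371]
 [ 0.6006 -0.0718]] 97.89057629320736
pick False gap 38.0 F 39.9 z 0.0251
held 38.3 12.7417
touch True z [ 0.60952526 -0.13716813  0.03725955] [-0.6  1.1  5.1]
17.0333
```

View pics/c1.png

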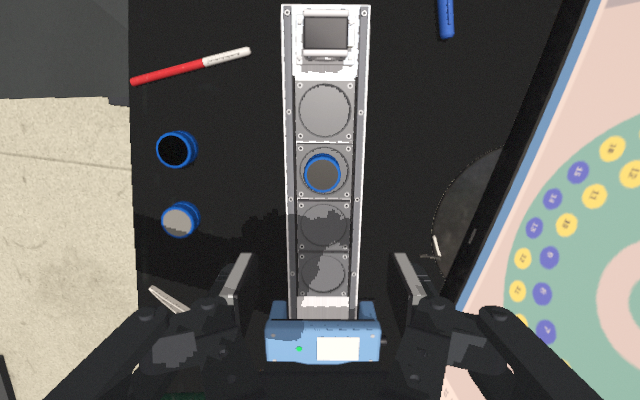

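The dark puck sits centred in the third nest from the gate (323,173), and the touch height is 12 mm above the pick height, as it should be. On with the rest.

Run:
```python
from h import *
for p,i in [((.4475,-.2195),1),((.4415,-.1305),3),((.454,.0525),0)]:
    robot.move_to([p[0],p[1],.17],O)
    pick(*p)
    if robot.current_finger_gap()*85<30: break
    place(i)
robot.move_to([NEST[2][0],NEST[2][1],.25],ON);t,im=look('c2')
for l in('std_white','std_light','std_dark','std_black'):
    for d in recognise(l,'wrist')[:2]: 
        P=back('wrist',d['rect'][:2],.036,t);print(l,round(d['p'],2),P,[round(np.linalg.norm(P[:2]-n)*1e3,1) for n in NEST])
save('top2',vision.grab_frame('top'))
```

```text
pick False gap 38.0 F 40.1 z 0.0251
held 38.3 20.9917
touch True z [ 0.61856183 -0.20239297  0.03720454] [-0.5  0.5  5.6]
24.35
pick False gap 38.4 F 39.8 z 0.0251
held 37.9 27.7583
touch True z [ 0.60042911 -0.07170654  0.03718021] [-0.8 -0.   4.4]
31.1083
pick False gap 38.0 F 39.9 z 0.025
held 38.3 34.5167
touch True z [ 0.62761431 -0.26784103  0.03720619] [-0.3  1.1  3.6]
38.5167
std_white 0.83 [ 0.62516364 -0.26224558  0.036     ] [np.float64(6.2), np.float64(60.1), np.float64(126.1), np.float64(192.1)]
std_light 0.97 [ 0.61780592 -0.20119602  0.036     ] [np.float64(67.4), np.float64(1.6), np.float64(64.6), np.float64(130.6)]
std_dark 0.95 [ 0.60873559 -0.13715438  0.036     ] [np.float64(132.1), np.float64(66.1), np.float64(1.0), np.float64(65.9)]
std_black 0.67 [ 0.61897713 -0.1950594   0.036     ] [np.float64(73.4), np.float64(7.5), np.float64(58.7), np.float64(124.7)]
std_black 0.62 [ 0.59718177 -0.07629545  0.036     ] [np.float64(194.0), np.float64(128.0), np.float64(62.1), np.float64(5.7)]
```

View pics/c2.png

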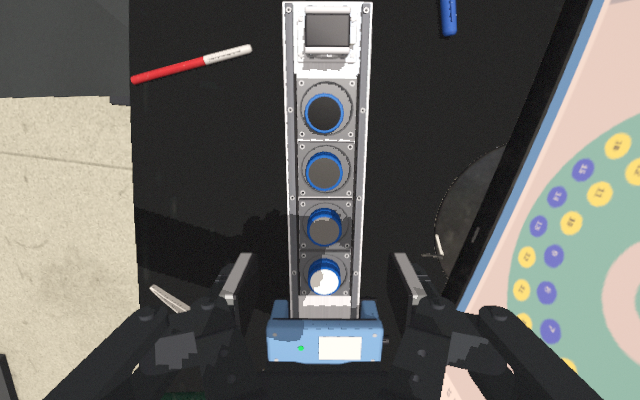

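Run:
```python
from h import *
robot.move_to([.42,-.05,.3],O);im=vision.grab_frame('top')
for n in NEST:
    p=proj('top',[n[0],n[1],.036]).astype(int);print(p,np.median(im[p[1]-3:p[1]+4,p[0]-3:p[0]+4].reshape(-1,3),0))
save('t3',cv2.resize(im[130:260,220:480],None,fx=3,fy=3))
```

```text
[414 173] [252. 253. 253.]
[383 177] [159. 155. 144.]
[352 181] [99. 96. 91.]
[321 185] [57. 56. 54.]
```

View pics/t3.png

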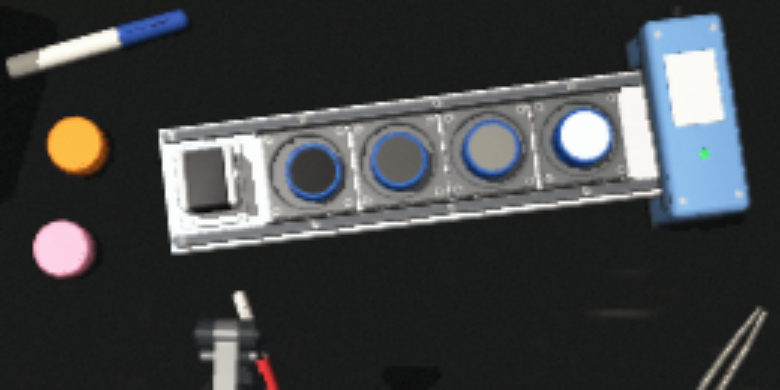

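The clear top view shows all four seated in their nests. From the gate they run white (583,135), light grey (492,147), dark grey (400,158) and black (314,170).

```bash
python3 -c "
from h import *
print(workorder.close_job())"
```

```text
the job is handed in; nothing more can be done
None
```

The four standards are in their nests in order from the gate (white, light grey, dark grey, black), each set down gently and confirmed in a clear top view, and the job is handed in; no verdict came back.

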